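# Find the pickup that stands too high

## Task

Take the wooden-handled probe and touch its steel foot down gently on the middle of each of the guitar's three pickups in turn, starting at the neck end (the end with the two horns) and working to the bridge, pausing about half a second on each. Then leave the probe standing upright on the middle of the pickup that stands highest, to mark it, and let go.

Things in the scene. Friction and masses are not known exactly. Their poses are not given: they have to be found in the camera images.
- probe: Loose probe standing upright on the bench, 110 mm tall, 0.18 kg: round wooden handle, 26 mm diameter from 40 to 98 mm up, on a 12 mm steel neck and a flat round steel foot 32 mm across, 10 mm thick. Origin: centre of the foot's underside; z up the handle. A plain dowel, 26 mm by 85 mm, without neck or foot, stands at least 80 mm away and is not the probe.
- guitar: Dark wooden guitar body, face up, fixed, 45 mm thick, 425 by 310 mm. Origin: on its underside below the middle pickup. y runs along the body to the bridge and tail, so the two-horned neck end is at -y; z up. Pickup places: x = 0, y = -65 mm (neck end), 0, +65 mm (bridge end). The bridge (y = 128 mm) and a loose wooden block near the tail rise no more than 75 mm above the bench.
- pickup_a: One of three look-alike pickups in the guitar's face, each in any of the three places: bright metal cover, 70 mm (x, across the body) by 39 mm (y, along it), z up. Origin: middle of its flat top. Two tops stand 10 to 15 mm above the wooden face, the third 22 to 25 mm. Sprung: gives 1 mm per 1.2 N, at most 6 mm.
- pickup_b: One of three look-alike pickups in the guitar's face, each in any of the three places: bright metal cover, 70 mm (x, across the body) by 39 mm (y, along it), z up. Origin: middle of its flat top. Two tops stand 10 to 15 mm above the wooden face, the third 22 to 25 mm. Sprung: gives 1 mm per 1.2 N, at most 6 mm.
- pickup_c: One of three look-alike pickups in the guitar's face, each in any of the three places: bright metal cover, 70 mm (x, across the body) by 39 mm (y, along it), z up. Origin: middle of its flat top. Two tops stand 10 to 15 mm above the wooden face, the third 22 to 25 mm. Sprung: gives 1 mm per 1.2 N, at most 6 mm.
Things that resemble listed ones, but are neither listed nor needed, are in the scene too. Leave any yellow look-alike of the probe alone.

How it is judged (in metres and radians):
On the way, in this order (a step that is already met when the one before it is completed fails the run):
1. the probe's foot rests on the pickup at the neck end (y of probe in the frame of guitar between -0.081 and -0.049 m and x of probe in the frame of guitar between -0.02 and 0.02 m and (contact force between probe and pickup_a above 0.4 N or contact force between probe and pickup_b above 0.4 N or contact force between probe and pickup_c above 0.4 N)), for 0.2 s.
2. then on the middle pickup (y of probe in the frame of guitar between -0.016 and 0.016 m and x of probe in the frame of guitar between -0.02 and 0.02 m and (contact force between probe and pickup_a above 0.4 N or contact force between probe and pickup_b above 0.4 N or contact force between probe and pickup_c above 0.4 N)), for 0.2 s.
3. then on the pickup at the bridge end (y of probe in the frame of guitar between 0.049 and 0.081 m and x of probe in the frame of guitar between -0.02 and 0.02 m and (contact force between probe and pickup_a above 0.4 N or contact force between probe and pickup_b above 0.4 N or contact force between probe and pickup_c above 0.4 N)), for 0.2 s.
At the end, for the whole second after the job is handed in: The probe's foot rested 0.2 s on each pickup in turn, neck end, middle, bridge end, within 16 mm of its middle along the body and 20 mm across; then the probe stands released, still and upright within 10 degrees on the highest pickup, within 16 mm of its middle (horizontal distance between probe and pickup_c below 0.016 m and contact force between probe and pickup_c above 0.4 N and angle between probe's own z axis and vertical below 0.17 rad and linear speed of probe below 0.02 m/s); the robot touches nothing.
It fails at once if the probe is pressed on a pickup with more than 25 N (contact force between probe and pickup_a above 25 N or contact force between probe and pickup_b above 25 N or contact force between probe and pickup_c above 25 N).
It also fails if it takes over 51 s, if anything falls off the work surface, if the arm or the gripper's body presses on something with over 40 N, if the wrist force passes 120 N, or if a joint passes its speed limit or range.

## Robot

A 6-joint arm with a two-finger parallel gripper is mounted at the origin on the work surface. World frame = base frame: x ahead of the robot, y to its left, z up, the work surface at z = 0. Lengths are in mm, angles in rad, forces in N, time in s.
With the tool pointing down it reaches from about 325 to 775 mm from the base axis. Payload 5.5 kg.
Tool frame: the origin (TCP) lies on the centre line of the jaws, within the pads' length; the fingertips stand 17 mm ahead of it and the grasp point (between the pads) lies 2 mm behind it; z points along the fingers, y is the line along which they close (so a half turn about z gives the same grasp; the last joint's range is limited). The gripper opens to 88 mm and grips with 3 to 60 N. Pads are 20 mm wide; open, the fingers measure 115 mm over their backs; the gripper's body (75 mm by 178 mm) begins 61 mm behind the grasp point.
Start: joints at [1.102, 0.091, 1.231, -0, 1.82, -0.057], TCP at [240.162, 549.854, 239.631] pointing down, gripper open.
Joint ranges: [-2.87, 2.87], [-0.86, 2.18], [0.17, 2.46], [-1.51, 4.65], [0.06, 2.69], [-2.65, 2.65]. Speed limits (rad/s): [2.57, 2.57, 3.01, 3.14, 3.14, 3.14].

## Interface

Orientations are given as a unit quaternion [w, x, y, z].
In Python, from station import get_obs, camera, finish_job gives the robot as it stands.
- The arm moves only by the shell command python3 -m crank 'ROWS' [FORCE]. ROWS is JSON, a list of rows, each a list of 3 entries, a list of its own where there are three numbers: the turn, a rotation vector about the tool's x, y, z in rad, then the shift along the tool's x, y, z in m, then the closure in counts, from 0 (fully open) to 255 (shut). In form: [[[wx, wy, wz], [x, y, z], claw], ...]. A call has 1 to 12 rows; each row shifts and turns the commanded pose from where the row before left it, along the tool's axes as they then stand; what a row does not reach is not made up. A row lasts 1/8 s, in which the tool goes at most 62.5 mm and 10.7 degrees, less where a joint would pass 70% of its speed; a pose out of reach is approached as far as the arm can. A call is refused whole if a number of a shift passes 0.0625 or a number of a turn 0.188, either way. A call with a gripper value outside its range is refused whole. The fingers move at their own pace and stop on an object; FORCE is the grip in N (left out, the last holds). Time passes only in rows, so rows that do not move let the fingers close. It gives the time, the measured TCP pose, the force and the opening at its end, in the units of the state.
- get_obs(): the state, without advancing time (a new reading comes with each control period).
- camera(name): name is "side" or "top" or "wrist"; returns a dict with "color" (384x512x3 uint8, blue, green, red), "z_map" (384x512 float32, mm along the optical axis (not along the pixel's ray), 0 where there is no reading), "camera_matrix" (3x3 intrinsics, pixels), "R" (3x3) and "t" (3): a world point X has camera coordinates R X + t. Camera axes: x right, y down, z forward; pixel columns grow to the right and rows downward; lengths in mm; the calibration is good to about 2 mm. A picture is of the moment at which its call begins.
- finish_job(): hands the job in, once; it reports no verdict.
The state is a dict: "time": time; "qpos": joint angles; "joint_velocities": joint speeds; "joint_torque": joint torques, N m; "ee_pos": TCP position; "tool_rot": TCP orientation; "ft_force": force on the tool from outside, world axes, zero at the start; "torque": the same for the moment, N m; "width": finger opening in mm.
Only numpy, scipy, OpenCV 4.12 (cv2) and the standard library are available. Lean on these libraries where they do the work, as an engineer would, in place of code of your own. Each camera call takes 0.05 s, during which the arm holds its last target. There are 200 camera calls.

## Working session

There is one attempt and no reset: what is moved stays moved. The work goes in short steps, Python scripts to look and compute and a shell command to move; the robot and the scene stay as the last step left them, time stands still between calls to the robot, and variables do not carry over. Pictures are saved under pics/ and viewed, on a budget of 10 in all, crops included, one or two more only if the job needs it, and the job is handed in when it is done.

```bash
mkdir -p pics; ls
cat > h.py <<'E'
import numpy as np, cv2, json
from station import get_obs, camera
def snap(n,f=None):
    c=camera(n)
    if f: cv2.imwrite('pics/'+f,c['color'])
    np.savez('/tmp/%s.npz'%(f or n),**c)
    return c
def ray(c,u,v,z):
    K,R,t=[np.array(c[k],float) for k in('camera_matrix','R','t')]
    d=R.T@np.linalg.solve(K,[u,v,1]); o=-R.T@t
    return o+d*(z-o[2])/d[2]
def pt(c,u,v):
    K,R,t=[np.array(c[k],float) for k in('camera_matrix','R','t')]
    return R.T@(np.linalg.solve(K,[u,v,1])*c['z_map'][int(v),int(u)]-t)
def cloud(c):
    K,R,t=[np.array(c[k],float) for k in('camera_matrix','R','t')]
    v,u=np.mgrid[:384,:512]; z=c['z_map']
    p=np.stack([(u-K[0,2])/K[0,0]*z,(v-K[1,2])/K[1,1]*z,z],-1)
    return (p-t)@R
E
python3 - <<'E'
from h import *
a=snap('top','top1.png');b=snap('side','side1.png')
cv2.imwrite('pics/both.png',cv2.resize(np.vstack([a['color'],b['color']]),(400,600)))
print(get_obs())
for c in(a,b):print(c['camera_matrix'],c['R'],-np.array(c['R']).T@c['t'],(c['z_map']>0).mean())
E
```

```text
pics
{'time': 0.1, 'qpos': array([ 1.10227780e+00,  9.17765777e-02,  1.23176955e+00,  2.32993708e-05,
        1.81977640e+00, -5.67030256e-02]), 'joint_velocities': array([-0.00072482, -0.00202236, -0.00133751,  0.00079685,  0.00171069,
        0.00013581]), 'joint_torque': array([ 1.77731010e-03, -4.47855556e+01, -4.07569671e+01,  6.99955970e-02,
        2.84504704e-02, -1.15327157e-04]), 'ee_pos': array([240.055983  , 549.63218702, 238.62179132]), 'tool_rot': array([-2.35446787e-04,  2.04452943e-01,  9.78876011e-01, -8.32355263e-04]), 'ft_force': array([ 0.03021914, -0.22704623, -1.02547994]), 'torque': array([-0.00890852, -0.03627599,  0.0526067 ]), 'width': 87.89311924134418}
[[360.75718422   0.         249.9681679 ]
 [  0.         360.75718422 189.73538799]
 [  0.           0.           1.        ]] [[-0.08769145 -0.99612529 -0.0066799 ]
 [-0.97084075  0.08696365 -0.22339552]
 [ 0.22311084 -0.01310476 -0.97470499]] [375.60374049  76.9772711  769.3287498 ] 0.9957834879557291
[[359.53696008   0.         254.11793357]
 [  0.         359.53696008 192.62471313]
 [  0.           0.           1.        ]] [[ 0.66571457 -0.74605262 -0.01515285]
 [-0.55514364 -0.48158977 -0.67814956]
 [ 0.4986378   0.45986605 -0.73476769]] [ 173.43532693 -256.43235323  584.46526699] 0.996124267578125
```

View pics/top1.png

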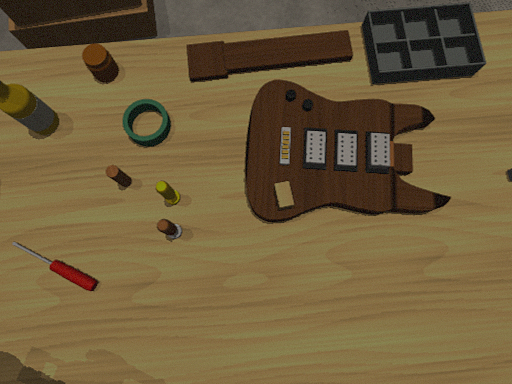

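View pics/side1.png

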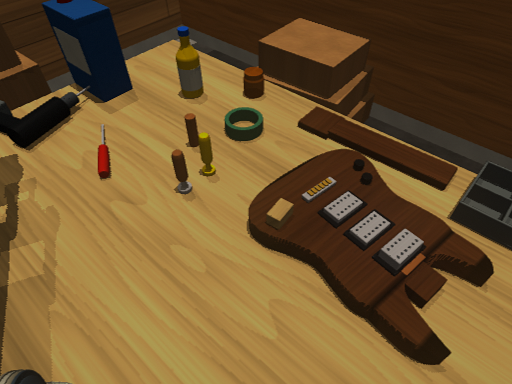

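Candidates for the probe in the top image are the plain dowel (118,177), the yellow look-alike (168,192), and the brown handle with a steel foot (168,229). In the side image they are at (192,130), (206,155) and (181,170). I choose the last one, because it has a wooden handle, a neck and a steel foot. The neck end is to the right in the top image, so the pickups are at (379,151) neck, (346,150) middle and (315,148) bridge.

```bash
cat > m.py <<'E'
from h import *
T=dict(np.load('/tmp/top1.png.npz'));S=dict(np.load('/tmp/side1.png.npz'))
def bright(c,roi):
    h=cv2.cvtColor(c['color'],cv2.COLOR_BGR2HSV); m=((h[...,1]<60)&(h[...,2]>110)).astype(np.uint8)
    k=np.zeros_like(m);x,y,w,hh=roi;k[y:y+hh,x:x+w]=1
    m=cv2.morphologyEx(m*k,cv2.MORPH_CLOSE,np.ones((5,5)))
    return [ (cv2.minAreaRect(q),cv2.contourArea(q),q) for q in cv2.findContours(m,0,2)[0] if cv2.contourArea(q)>200]
for n,c,r in(('top',T,(295,110,110,80)),('side',S,(310,180,130,100))):
    P=cloud(c)
    for a,ar,q in bright(c,r):
        k=np.zeros((384,512),np.uint8);cv2.drawContours(k,[q],-1,1,-1)
        k=cv2.erode(k,np.ones((5,5))); z=np.median(P[k>0],0)
        M=cv2.moments(q);u,v=M['m10']/M['m00'],M['m01']/M['m00']
        print(n,np.round(a[0]),np.round(a[1]),ar,'medP',z.round(1),'ray',ray(c,u,v,z[2]).round(1))
    # probe cloud
    x,y,w,h=(150,212,40,32) if n=='top' else (168,143,28,54)
    Q=P[y:y+h,x:x+w].reshape(-1,3); 
    for lo,hi in((20,38),(40,60),(60,80),(80,97),(97,125)):
        s=Q[(Q[:,2]>lo)&(Q[:,2]<hi)]
        if len(s): print(lo,len(s),np.median(s,0).round(1),s.min(0).round(1),s.max(0).round(1))
    # wood face
    for uv in ((330,112),(330,190),(363,190)) if n=='top' else ((330,245),(345,265),(300,235)): print('face',P[uv[1],uv[0]].round(1))
    print('bench',P[260,200].round(1))
a=cv2.resize(T['color'][150:250,90:210],None,fx=3,fy=3);b=cv2.resize(S['color'][100:200,150:240],None,fx=3,fy=3)
cv2.imwrite('pics/crop.png',np.hstack([a,b]))
E
python3 m.py
```

```text
top [380. 149.] [32. 18.] 537.0 medP [ 597.5 -203.8   69.2] ray [ 597.5 -204.    69.2]
top [346. 148.] [31. 17.] 509.5 medP [ 607.5 -139.8   57.1] ray [ 607.9 -139.9   57.1]
top [315. 146.] [18. 31.] 506.0 medP [618.8 -75.7  58.9] ray [618.2 -75.8  58.9]
40 30 [469.7 226.1  51.3] [463.5 222.6  40.1] [485.9 241.6  59.3]
60 34 [468.8 226.2  70.9] [463.4 223.1  60.6] [484.7 240.3  79.2]
80 32 [470.2 225.5  89.9] [463.5 222.9  80.4] [485.3 239.9  96.9]
97 143 [474.7 233.3 108.5] [464.4 223.8  97.2] [486.8 245.9 112.6]
face [ 697.5 -120.2   45.6]
face [526.2 -96.6  45. ]
face [ 520.2 -164.3   44.4]
bench [410.5 184.    1.3]
side [402. 245.] [23. 36.] 696.0 medP [ 596.8 -206.1   69.7] ray [ 596.8 -206.    69.7]
side [370. 226.] [20. 34.] 572.0 medP [ 607.1 -142.1   57.6] ray [ 607.1 -142.2   57.6]
side [343. 205.] [18. 33.] 489.0 medP [616.7 -77.7  59.2] ray [617.2 -78.   59.2]
20 26 [473.8 228.4  26.4] [467.  223.   20.1] [481.1 235.6  37.8]
40 84 [470.4 224.   49.9] [463.4 219.6  40.1] [486.3 240.3  59.6]
60 87 [469.9 223.6  70.3] [463.5 219.7  60.2] [486.5 238.   79.6]
80 86 [470.2 223.7  89.1] [463.5 219.6  80. ] [486.2 239.3  96.7]
97 114 [473.7 227.7 107. ] [464.1 220.1  97. ] [488.2 242.3 112.5]
face [ 533.4 -106.7   45. ]
face [ 513.8 -149.6   48. ]
face [514.8 -53.6  46.5]
bench [373.8  71.6  -0.6]
```

View pics/crop.png

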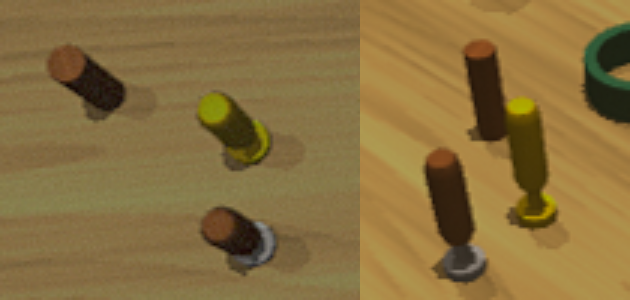

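The crop confirms the choice: the dowel is at upper left with no foot, the yellow one is at centre, and the probe with its steel foot is at the bottom. The neck pickup stands highest (69.5 mm, against 57 and 59). Next I work out the clearances and the first move.

Run:
```python
from h import *
T=dict(np.load('/tmp/top1.png.npz'));S=dict(np.load('/tmp/side1.png.npz'))
for n,c,l in(('T',T,[(161,186),(112,171),(167,226),(15,95),(95,52)]),('S',S,[(204,136),(191,117),(179,152),(183,32),(188,60),(253,75)])):
  for uv in l: print(n,uv,pt(c,*uv).round())
gy=np.array([.160,.987,0]);gy/=np.linalg.norm(gy);gx=np.array([-gy[1],gy[0],0])
d=np.array([475,232,200])-get_obs()['ee_pos'];print('shift after turn -0.25',d@gx,d@gy,-d[2])
```

```text
T (161, 186) [549. 234. 110.]
T (112, 171) [595. 336.  84.]
T (167, 226) [472. 226. 108.]
T (15, 95) [745. 500. 140.]
T (95, 52) [873. 378.  71.]
S (204, 136) [548. 230. 109.]
S (191, 117) [594. 328.  87.]
S (179, 152) [480. 229. 110.]
S (183, 32) [743. 505. 187.]
S (188, 60) [736. 493. 118.]
S (253, 75) [852. 364.  71.]
shift after turn -0.25 -282.7435534717289 -275.9437992138959 38.62179131661975
```

```bash
python3 -m crank '[[[0,0,-0.125],[0,0,0],0],[[0,0,-0.125],[0,0,0],0],[[0,0,0],[-0.047,-0.046,0.006],0],[[0,0,0],[-0.047,-0.046,0.006],0],[[0,0,0],[-0.047,-0.046,0.006],0],[[0,0,0],[-0.047,-0.046,0.006],0],[[0,0,0],[-0.047,-0.046,0.006],0],[[0,0,0],[-0.047,-0.046,0.006],0],[[0,0,0],[0,0,0],0],[[0,0,0],[0,0,0],0]]' 25
python3 - <<'E'
from h import *
c=snap('wrist','w1.png');o=get_obs();print(o['ee_pos'],o['tool_rot'],o['qpos'])
print(-np.array(c['R']).T@c['t'])
P=cloud(c);h=(P[...,2]>98)&(P[...,2]<120)&(abs(P[...,0]-475)<35)&(abs(P[...,1]-232)<35)
n,l,s,ce=cv2.connectedComponentsWithStats(h.astype(np.uint8))
for i in range(1,n):
  if s[i,4]>30: q=P[l==i];print(s[i],q.mean(0).round(1),q.min(0).round(1),q.max(0).round(1),ray(c,*ce[i],110).round(1))
E
```

```text
time: 1.35
ee_pos: [461.3, 249.2, 205.3]
tool_rot: [-0.0, 0.081, 0.997, 0.0]
ft_force: [0.3, 0.6, -0.5]
width: 87.8
[460.96577416 249.84835415 205.50501806] [-2.71366165e-04  8.04256306e-02  9.96760560e-01  1.71735195e-04] [ 4.31438407e-01 -1.16844373e-01  1.49716773e+00  5.75753258e-04
  1.76157416e+00 -9.78223649e-01]
[378.64257603 261.99434001 349.00613676]
[232 202  29  29 636] [473.2 234.5 105.4] [463.4 221.7  98. ] [486.3 246.1 109.4] [471.4 235.1 110. ]
```

View pics/w1.png

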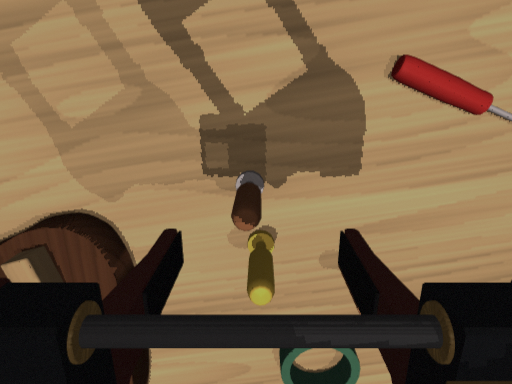

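The wrist view shows the probe handle at about (247,200), between the fingers' lines, with the yellow one behind it at (260,270). The handle centre works out at (475,234).

```bash
python3 -m crank '[[[0,0,0],[-0.008,-0.007,0],0],[[0,0,0],[-0.008,-0.0065,0],0],[[0,0,0],[0,0,0],0],[[0,0,0],[0,0,0.026],0],[[0,0,0],[0,0,0.026],0],[[0,0,0],[0,0,0.026],0],[[0,0,0],[0,0,0.026],0],[[0,0,0],[0,0,0.025],0],[[0,0,0],[0,0,0],0],[[0,0,0],[0,0,0],0]]'
```

```text
time: 2.65
ee_pos: [475.5, 233.4, 77.7]
tool_rot: [0.001, 0.081, 0.997, 0.0]
ft_force: [0.5, -1.1, -0.7]
width: 87.8
```

```bash
python3 -m crank '[[[0,0,0],[0,0,0],255],[[0,0,0],[0,0,0],255],[[0,0,0],[0,0,0],255],[[0,0,0],[0,0,0],255],[[0,0,0],[0,0,0],255],[[0,0,0],[0,0,0],255],[[0,0,0],[0,0,0],255],[[0,0,0],[0,0,0],255]]' 30
```

```text
time: 3.65
ee_pos: [475.0, 233.2, 76.4]
tool_rot: [-0.0, 0.081, 0.997, -0.0]
ft_force: [-0.8, 0.5, 0.1]
width: 25.6
```

```bash
python3 -m crank '[[[0,0,0],[0,0,-0.015],255],[[0,0,0],[0,0,-0.025],255],[[0,0,0],[0,0,-0.025],255],[[0,0,0],[0,0,-0.025],255],[[0,0,0],[0,0,-0.020],255],[[0,0,0],[0,0,0],255]]'
python3 -m crank '[[[0,0,0],[-0.01,-0.020,0],255],[[0,0,0],[-0.018,-0.039,0],255],[[0,0,0],[-0.018,-0.039,0],255],[[0,0,0],[-0.018,-0.039,0],255],[[0,0,0],[-0.018,-0.039,0],255],[[0,0,0],[-0.018,-0.039,0],255],[[0,0,0],[-0.018,-0.039,0],255],[[0,0,0],[-0.018,-0.039,0],255],[[0,0,0],[-0.018,-0.039,0],255],[[0,0,0],[-0.018,-0.039,0],255],[[0,0,0],[-0.018,-0.039,0],255],[[0,0,0],[0,0,0],255]]'
python3 -m crank '[[[0,0,0],[0,0,0],255],[[0,0,0],[0,0,0],255]]'
python3 - <<'E'
from h import *
o=get_obs();print(o['ee_pos'],o['tool_rot'],o['ft_force'],o['width'])
c=snap('side','s2.png');w=snap('wrist','w2.png')
cv2.imwrite('pics/c2.png',np.hstack([cv2.resize(c['color'][60:360,200:512],(400,384)),cv2.resize(w['color'],(400,384))]))
E
```

```text
time: 4.4
ee_pos: [475.9, 233.5, 189.0]
tool_rot: [0.002, 0.081, 0.997, 0.001]
ft_force: [-0.1, 0.4, -1.4]
width: 25.3
time: 5.9
ee_pos: [596.0, -204.7, 184.0]
tool_rot: [-0.002, 0.083, 0.997, 0.0]
ft_force: [-0.5, 0.1, -1.5]
width: 25.5
time: 6.15
ee_pos: [596.5, -200.9, 186.4]
tool_rot: [-0.0, 0.08, 0.997, 0.0]
ft_force: [-0.7, -0.2, -1.5]
width: 25.6
[ 596.45696764 -200.89044853  186.36256308] [-1.99614747e-04  8.01690005e-02  9.96781242e-01  2.17018911e-04] [-0.67618513 -0.16635038 -1.49555585] 25.55679359798904
```

View pics/c2.png

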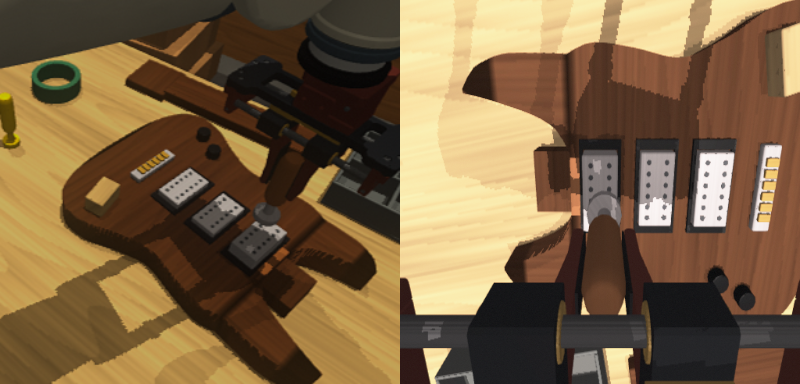

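The probe is held with its foot above the neck pickup (side crop (267,212); wrist crop (603,205) over the pickup at (600,185)). I check its tilt and the pickup position numerically.

Run:
```python
from h import *
e=get_obs()['ee_pos'];t=snap('top','t2.png')
for n in('s2','w2','t2'):
    P=cloud(dict(np.load(f'/tmp/{n}.png.npz')));Q=P.reshape(-1,3);r=np.hypot(*(Q[:,:2]-e[:2]).T)
    for lo,hi in((100,122),(122,145),(145,165)):
        s=Q[(r<28)&(Q[:,2]>lo)&(Q[:,2]<hi)]
        if len(s)>5:print(n,lo,len(s),s.mean(0).round(1),s.min(0).round(1),s.max(0).round(1))
    for c,z in(((597,-205),69.5),((607.5,-141),57.5),((617.7,-77),59)):
        s=Q[(np.hypot(Q[:,0]-c[0],Q[:,1]-c[1])<45)&(abs(Q[:,2]-z)<4)]
        if len(s):
            R=cv2.minAreaRect(s[:,:2].astype(np.float32));print('  pk',len(s),np.round(R[0],1),np.round(R[1]),R[2],np.median(s[:,2]))
```

```text
s2 100 215 [ 591.5 -202.2  119.3] [ 581.4 -216.5  110.3] [ 611.2 -185.6  122. ]
s2 122 96 [ 593.6 -201.2  128.3] [ 582.4 -215.3  122. ] [ 609.2 -186.2  145. ]
s2 145 132 [ 588.1 -202.1  156.6] [ 584.4 -213.9  145.9] [ 597.1 -188.4  164.8]
  pk 745 [ 598.1 -205.8] [39. 71.] 81.31906127929688 69.56682924718693
  pk 673 [ 610.7 -129.2] [65. 71.] 80.79363250732422 57.37477055402682
  pk 590 [619.6 -77.9] [40. 73.] 79.96223449707031 59.04496258180758
w2 100 940 [ 590.4 -200.   118. ] [ 581.  -216.6  109.5] [ 606.1 -185.5  121.9]
w2 122 67 [ 592.  -200.3  126.5] [ 586.6 -206.2  122.1] [ 596.  -195.4  144.8]
w2 145 422 [ 586.9 -199.7  157. ] [ 583.7 -214.1  146.5] [ 595.6 -188.5  165. ]
  pk 1953 [ 597.4 -205.8] [39. 69.] 81.11199951171875 66.92232510200408
  pk 3019 [ 609.9 -128.9] [65. 70.] 80.88236236572266 54.75837174710326
  pk 3137 [618. -78.] [39. 69.] 80.96825408935547 56.540165380659055
t2 100 133 [ 593.5 -194.2  119.2] [ 581.7 -212.4  110.8] [ 612.3 -183.5  121.9]
t2 122 56 [ 595.2 -194.4  125.5] [ 585.  -207.1  122. ] [ 611.1 -183.   136.5]
t2 145 38 [ 587.8 -193.7  156.7] [ 584.8 -206.1  146.2] [ 594.1 -187.1  163.6]
  pk 467 [ 597.6 -203.2] [39. 70.] 80.59530639648438 68.90896309722007
  pk 618 [ 605.7 -151.8] [67. 71.] 78.50164794921875 56.89669496849494
  pk 613 [616.6 -88.4] [66. 70.] 80.58346557617188 58.6842806509975
```

Probe upright, and the foot centre matches the TCP. I go down on the neck pickup, stopping just short and then creeping.

```bash
python3 -m crank '[[[0,0,0],[-0.002,-0.004,0],255],[[0,0,0],[0,0,0.012],255],[[0,0,0],[0,0,0.012],255],[[0,0,0],[0,0,0.010],255],[[0,0,0],[0,0,0.003],255],[[0,0,0],[0,0,0],255],[[0,0,0],[0,0,0],255]]'
python3 -m crank '[[[0,0,0],[0,0,0.002],255],[[0,0,0],[0,0,0.002],255],[[0,0,0],[0,0,0.001],255],[[0,0,0],[0,0,0],255],[[0,0,0],[0,0,0],255]]'
```

```text
time: 7.18
ee_pos: [598.1, -206.5, 150.2]
tool_rot: [0.0, 0.081, 0.997, -0.0]
ft_force: [-0.5, -0.5, -1.6]
width: 25.3
time: 7.8
ee_pos: [597.9, -206.4, 144.7]
tool_rot: [0.0, 0.081, 0.997, -0.0]
ft_force: [-0.5, 0.1, -0.8]
width: 25.5
```

```bash
python3 -m crank '[[[0,0,0],[0,0,0.001],255],[[0,0,0],[0,0,0.001],255],[[0,0,0],[0,0,0],255],[[0,0,0],[0,0,0],255],[[0,0,0],[0,0,0],255],[[0,0,0],[0,0,0],255]]'
```

```text
time: 8.55
ee_pos: [598.0, -206.4, 142.7]
tool_rot: [0.0, 0.081, 0.997, -0.0]
ft_force: [-0.9, -0.2, 1.2]
width: 25.5
```

Neck touch done: force rose by 2.8 N and held over half a second. On to the middle pickup.

```bash
python3 -m crank '[[[0,0,0],[0,0,-0.007],255],[[0,0,0],[0,0,-0.008],255],[[0,0,0],[0.0005,0.022,0],255],[[0,0,0],[0,0.022,0],255],[[0,0,0],[0,0.022,0],255],[[0,0,0],[0,0,0.008],255],[[0,0,0],[0,0,0.008],255],[[0,0,0],[0,0,0.006],255],[[0,0,0],[0,0,0],255],[[0,0,0],[0,0,0],255]]'
python3 -m crank '[[[0,0,0],[0,0,0.0015],255],[[0,0,0],[0,0,0.0015],255],[[0,0,0],[0,0,0.001],255],[[0,0,0],[0,0,0],255],[[0,0,0],[0,0,0],255],[[0,0,0],[0,0,0],255]]'
```

```text
time: 9.8
ee_pos: [608.0, -141.6, 135.7]
tool_rot: [0.0, 0.081, 0.997, -0.0]
ft_force: [0.3, -1.0, -0.5]
width: 25.5
time: 10.55
ee_pos: [608.1, -141.2, 131.8]
tool_rot: [0.0, 0.081, 0.997, -0.0]
ft_force: [0.2, -0.9, 0.3]
width: 25.3
```

```bash
python3 -m crank '[[[0,0,0],[0,0,0.001],255],[[0,0,0],[0,0,0],255],[[0,0,0],[0,0,0],255],[[0,0,0],[0,0,0],255],[[0,0,0],[0,0,0],255]]'
```

```text
time: 11.18
ee_pos: [608.1, -141.2, 130.7]
tool_rot: [0.0, 0.081, 0.997, -0.0]
ft_force: [0.6, -0.2, 1.9]
width: 25.4
```

```bash
python3 -m crank '[[[0,0,0],[0,0,-0.007],255],[[0,0,0],[0,0,-0.008],255],[[0,0,0],[0.0005,0.0215,0],255],[[0,0,0],[0,0.0215,0],255],[[0,0,0],[0,0.0215,0],255],[[0,0,0],[0,0,0.005],255],[[0,0,0],[0,0,0.004],255],[[0,0,0],[0,0,0],255],[[0,0,0],[0,0,0],255]]'
python3 -m crank '[[[0,0,0],[0,0,0.0015],255],[[0,0,0],[0,0,0.0015],255],[[0,0,0],[0,0,0.001],255],[[0,0,0],[0,0,0],255],[[0,0,0],[0,0,0],255],[[0,0,0],[0,0,0],255],[[0,0,0],[0,0,0],255]]'
```

```text
time: 12.3
ee_pos: [617.8, -78.0, 136.5]
tool_rot: [-0.0, 0.081, 0.997, -0.0]
ft_force: [0.5, 0.5, -1.5]
width: 25.1
time: 13.18
ee_pos: [618.0, -77.6, 132.7]
tool_rot: [0.0, 0.081, 0.997, -0.0]
ft_force: [-1.4, -0.9, 0.3]
width: 25.6
```

```bash
python3 -m crank '[[[0,0,0],[0,0,0.001],255],[[0,0,0],[0,0,0],255],[[0,0,0],[0,0,0],255],[[0,0,0],[0,0,0],255],[[0,0,0],[0,0,0],255],[[0,0,0],[0,0,0],255]]'
```

```text
time: 13.92
ee_pos: [618.0, -77.5, 131.6]
tool_rot: [0.0, 0.081, 0.997, -0.0]
ft_force: [-0.1, -2.3, 2.0]
width: 25.1
```

```bash
python3 -m crank '[[[0,0,0],[0,0,-0.010],255],[[0,0,0],[0,0,-0.020],255],[[0,0,0],[0,-0.027,0],255],[[0,0,0],[0,-0.034,0],255],[[0,0,0],[0,-0.034,0],255],[[0,0,0],[0,-0.034,0],255],[[0,0,0],[0,0,0],255],[[0,0,0],[0,0,0.008],255],[[0,0,0],[0,0,0.006],255],[[0,0,0],[0,0,0],255],[[0,0,0],[0,0,0],255]]'
python3 -m crank '[[[0,0,0],[0,0,0.0015],255],[[0,0,0],[0,0,0.0015],255],[[0,0,0],[0,0,0.001],255],[[0,0,0],[0,0,0],255],[[0,0,0],[0,0,0],255],[[0,0,0],[0,0,0],255]]'
```

```text
time: 15.3
ee_pos: [597.3, -204.1, 147.6]
tool_rot: [-0.0, 0.08, 0.997, 0.0]
ft_force: [0.4, 0.5, -1.5]
width: 25.5
time: 16.05
ee_pos: [597.2, -204.7, 143.8]
tool_rot: [0.0, 0.081, 0.997, 0.0]
ft_force: [0.4, 0.3, 0.9]
width: 25.4
```

```bash
python3 -m crank '[[[0,0,0],[0,0,0],172],[[0,0,0],[0,0,0],160],[[0,0,0],[0,0,0],140],[[0,0,0],[0,0,0],110],[[0,0,0],[0,0,0],60],[[0,0,0],[0,0,0],20],[[0,0,0],[0,0,0],20],[[0,0,0],[0,0,0],20]]'
```

```text
time: 17.05
ee_pos: [597.1, -204.7, 143.6]
tool_rot: [-0.0, 0.081, 0.997, -0.0]
ft_force: [-0.4, -0.1, -0.5]
width: 80.6
```

Released. I retreat straight up and look.

```bash
python3 -m crank '[[[0,0,0],[0,0,-0.010],20],[[0,0,0],[0,0,-0.025],20],[[0,0,0],[0,0,-0.030],20],[[0,0,0],[0,0,-0.030],20],[[0,0,0],[0,0,-0.025],20],[[0,0,0],[0,0,0],20],[[0,0,0],[0,0,0],20],[[0,0,0],[0,0,0],20]]'
python3 - <<'E'
from h import *
s=snap('side','s3.png');w=snap('wrist','w3.png');t=snap('top','t3.png')
cv2.imwrite('pics/c3.png',np.hstack([cv2.resize(s['color'][60:360,200:512],(400,384)),cv2.resize(w['color'],(400,384))]))
for n,c in(('s',s),('w',w),('t',t)):
    Q=cloud(c).reshape(-1,3);r=np.hypot(Q[:,0]-597,Q[:,1]+205)
    for lo,hi in((72,82),(110,140),(150,165),(174,190)):
        q=Q[(r<35)&(Q[:,2]>lo)&(Q[:,2]<hi)]
        if len(q)>5:print(n,lo,len(q),((q.min(0)+q.max(0))/2).round(1),q.min(0).round(),q.max(0).round())
E
```

```text
time: 18.05
ee_pos: [596.8, -204.6, 261.7]
tool_rot: [-0.001, 0.081, 0.997, 0.0]
ft_force: [0.2, -0.2, -0.7]
width: 80.7
s 72 214 [ 597.6 -205.    77. ] [ 583. -220.   72.] [ 612. -190.   82.]
s 110 221 [ 590.7 -204.8  124.9] [ 585. -218.  110.] [ 597. -192.  140.]
s 150 127 [ 591.1 -204.8  157.5] [ 585. -218.  150.] [ 597. -192.  165.]
s 174 130 [ 597.9 -204.7  176.6] [ 587. -215.  174.] [ 608. -194.  179.]
w 72 310 [ 593.5 -204.8   75.2] [ 582. -220.   73.] [ 605. -189.   78.]
w 110 212 [ 590.3 -204.5  124.9] [ 585. -217.  110.] [ 596. -192.  140.]
w 150 166 [ 593.3 -204.8  157.5] [ 585. -218.  150.] [ 602. -192.  165.]
w 174 351 [ 597.6 -204.9  175.6] [ 588. -214.  174.] [ 607. -196.  177.]
t 72 136 [ 598.1 -201.5   76.6] [ 583. -217.   72.] [ 614. -186.   81.]
t 110 108 [ 596.6 -198.7  125. ] [ 585. -208.  110.] [ 608. -189.  140.]
t 150 68 [ 597.3 -198.4  157.6] [ 585. -207.  150.] [ 609. -189.  165.]
t 174 103 [ 597.9 -202.6  177.2] [ 587. -213.  174.] [ 608. -193.  180.]
```

View pics/c3.png

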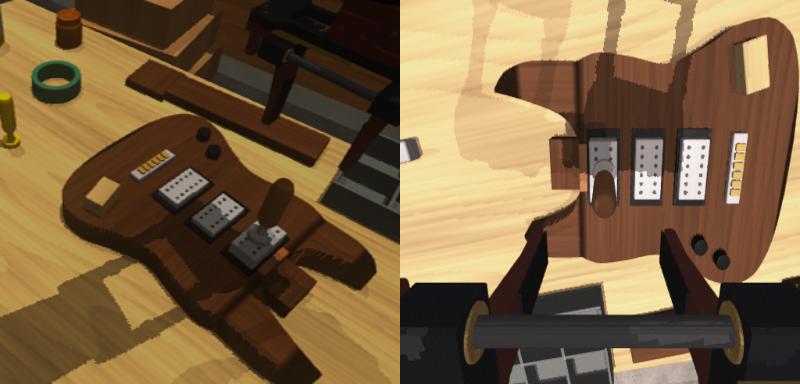

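The probe stands upright on the neck pickup (foot at (262,233) in the side crop and (603,170) in the wrist crop). Foot and top centres agree within 1 mm, and the gripper is clear.

```bash
python3 -c "from station import finish_job; print(finish_job())"
```

```text
the job is handed in; nothing more can be done
None
```

I touched the probe's foot down on the neck, middle and bridge pickups in turn, then stood it on the neck pickup and let go. I handed the job in at about 18 s on the robot's clock, well inside the 51 s limit.

- **Touches:** the readings after each touch showed about 3 N (2.7 to 3.5 N) more than the free-hanging reading. I held each for at least half a second, within about 2 mm of the measured centre. Those figures come from the noisy wrist sensor.
- **Highest pickup:** the neck pickup's top measured about 69 mm above the bench, against 57 mm (middle) and 59 mm (bridge). The wrist camera read all three about 2 mm lower, but in the same order.
- **Last check:** the probe stood still and upright, its foot and top centres within 1 mm of each other. The foot was about 1 mm from the pickup's centre, and the gripper was open and well above it. The top camera puts y about 3 mm off the other two views, but it shifts the pickup by the same amount.

No check failed. I viewed six pictures of the ten allowed.

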